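Tuck a lock plate under the cover leaf and hold it down for screwing

ROBOT

A 7-joint arm with a two-finger parallel gripper is mounted at the origin on a cart in front of the work surface, level with it; the furniture and walls round the work are solid. World frame = base frame: x ahead of the robot, y to its left, z up, the work surface at z = 0. Lengths are in mm, angles in rad, forces in N, time in s.
With the tool pointing down it reaches from about 400 to 850 mm from the base axis. Payload 10.4 kg.
Tool frame: the origin (TCP) lies midway between the tips of the shut fingers; the grasp point (between the pads) lies 19 mm behind it; z points along the fingers, y is the line along which they close (so a half turn about z gives the same grasp; the last joint's range is limited). The gripper opens to 85 mm and grips with 20 to 120 N. Pads are 22 mm wide; open, the fingers measure 114 mm over their backs; the gripper's body (76 mm by 85 mm) begins 54 mm behind the grasp point. The pads swing forward as they close: fully open they stand 13 mm farther back than shut.
Start: joints at [-1.324, 0.332, -0.065, 1.46, 0.022, 1.35, -0.088], TCP at [166.572, 602.416, 231.338] pointing down, gripper open.
Joint ranges: [-2.6, 2.6], [-0.5, 2.12], [-1.47, 1.34], [0.16, 2.42], [-1.27, 4.41], [0.06, 2.06], [-2.6, 2.6]. Speed limits (rad/s): [2.22, 2.22, 2.79, 2.79, 3.14, 3.14, 3.14].

INTERFACE

Orientations are given as a unit quaternion [x, y, z, w].
In Python, from rig import ctrl, ik, viewer gives the robot as it stands. Calls block until the motion is done:
- ctrl.move_to(position, orientation): joint-space move of the TCP to a pose.
- ctrl.movel(position, frame=None, v=150, threshold=None): straight line of the TCP; frame=None keeps the orientation; v is the mean speed in mm/s. With threshold (N) it stops when the force on the tool has changed by that much, and returns True; else False.
- ctrl.set_joints(angles): joint-space move.
- ctrl.move_gripper(opening): opening from 0.0 (shut) to 1.0 (fully open); the grip force is fixed at half the most; returns when the fingers have stopped.
- ctrl.wait(seconds).
- ik(position, orientation): joint angles nearest the present ones, or None.
- ctrl.state(): the state.
- viewer.grab_frame(name): name is "side" or "top"; returns a dict with "color" (420x560x3 uint8, red, green, blue), "fx", "fy", "cx", "cy" (pixels), "R" (3x3) and "t" (3): a world point X has camera coordinates R X + t. Camera axes: x right, y down, z forward; pixel columns grow to the right and rows downward; lengths in mm; the calibration is good to about 2 mm. A picture is of the moment at which its call begins. There is no depth.
A pose or a line that the arm cannot do raises ctrl.MotionError and nothing moves.
- ctrl.sign_off(): hands the job in; it is judged then, once.
The state is a dict: "clock": time; "qpos": joint angles; "joint_velocities": joint speeds; "joint_torque": joint torques, N m; "tcp_pos": TCP position; "ee_rot": TCP orientation; "force": force on the tool from outside, world axes, zero at the start; "torque": the same for the moment, N m; "grip_width": opening from 0.0 (shut) to 1.0 (fully open); "gripper_force": force on a finger pad.
Only numpy, scipy, OpenCV 4.12 (cv2) and the standard library are available. Lean on these libraries where they do the work, as an engineer would, in place of code of your own. Each camera call takes 0.05 s, during which the arm holds its last target. There are 200 camera calls.

TASK

Pick up the steel lock plate by its raised block and tuck its rounded end under the hinged cover leaf of the wooden fitting board, without lifting the leaf, until the end is fully home against the stop in the pocket. Keep hold of the plate and press it down firmly and flat on the board, as if someone were about to screw it down; finish while still holding it pressed there, with the leaf lying down over it.

Things in the scene. Friction and masses are not known exactly. Their poses are not given: they have to be found in the camera images.
- lock_plate: Loose steel plate, 0.2 to 0.33 kg, flat on the worktop: 160 mm long (x), 46 wide (y), 5 thick; +x end rounded (radius 23 mm), -x end square. A solid block 44 mm long (x), 30 wide (y), its top 27 mm above the plate's underside, is centred at x = -45 mm: grasp it across its 30 mm width. Origin: middle of the plate's underside; z up.
- nose (a point): The outermost point of the plate's rounded end, at the underside: x = +80 mm from the plate's origin, on its centre line. Axes as the plate.
- fitting_board: Wooden board fixed to the worktop, 220 (x) by 150 (y) by 18 mm; origin: middle of its underside. The plate is laid on it before the leaf and slid in to +x. Pocket beneath the steel leaf: cheeks from x = 30 to 106 mm, 60 mm apart (y = -30 to 30), end stop face at x = 85 mm. The leaf at rest is 8 mm above the board's top: 3 mm to spare over the plate.
- home (a point): The point of the pocket's end stop that the nose must reach: board x = 85 mm, y = 0, at the level of the board's top (18 mm above the worktop). Axes as the board.
- cover_leaf (a joint): Hinge of the steel cover leaf (96 mm wide, 3 mm thick), axis along the board's y at x = 95 mm, 11.5 mm above the board's top. 0 = lying down at rest, grows as the free edge is lifted, to 1.2 rad; it falls shut by its weight (0.1 kg) and a light spring.
- leaf_edge (a point): Middle of the leaf's free edge, which is turned up slightly as a lead-in (outermost at board x = 14 mm, its underside there about 11 mm above the board's top when at rest).

How it is judged:
By the outcome, as a careful person would: the job done as asked, in the order asked, and still so for the second after the job is handed in, while the arm keeps its last pose, push and grip.
It also fails if it takes over 34 s, if anything falls off the work surface, if the arm or the gripper's body presses on something with over 40 N, if the wrist force passes 120 N, or if a joint passes its speed limit or range.

## Working session

There is one attempt and no reset: what is moved stays moved. The work goes in short steps, each a Python script; the robot and the scene stay as the last script left them, time stands still between calls to the robot, and variables do not carry over. Pictures are saved under pics/ and viewed, at most 10 in all, crops included, and the job is handed in when it is done.

```bash
ls; mkdir -p pics; python3 - <<'E'
from rig import ctrl,viewer
import cv2
s=ctrl.state();print(s['clock'],s['ee_rot'],s['tcp_pos'],s['force'],s['grip_width'])
for n in("side","top"):
    f=viewer.grab_frame(n);cv2.imwrite(f"pics/{n}0.png",f["color"][:,:,::-1]);print(n,f["fx"],f["cx"],f["cy"],f["R"],f["t"])
E
```

```text
pics
0.0 [ 1.34499567e-01  9.90913404e-01 -7.00142569e-04 -4.23286545e-05] [166.51809644 602.01838314 230.52135536] [ 0.18363607 -0.19179362 -0.20031264] 0.9977325896619015
side 447.2617817251492 284.39593639729253 203.6353517911198 [[-0.98264264 -0.18433127  0.02086662]
 [-0.09097897  0.38083194 -0.92015752]
 [ 0.16166713 -0.90608444 -0.39099198]] [538.95100838 160.47858858 838.11122464]
top 440.03376789202514 279.08260755022656 208.30225759036284 [[ 0.01499334 -0.99906468  0.04055815]
 [-0.98281333 -0.02218925 -0.18326374]
 [ 0.18399229 -0.03711335 -0.98222677]] [-143.66805703  560.35616091  788.48905518]
```

View pics/top0.png

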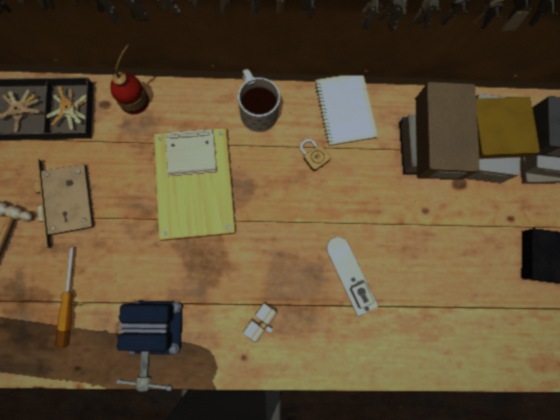

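View pics/side0.png

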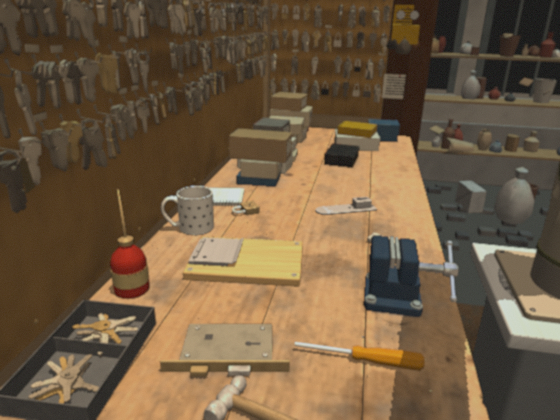

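The top view shows the board (yellow) at about (194,183) px with its leaf at the far (+x) end. The plate is at about (352,275) px, nose at (337,240) and block near (361,296). I'll enlarge both.

```bash
python3 - <<'E'
import cv2,numpy as np
i=cv2.imread("pics/top0.png")
def c(x0,y0,w,h,s):return cv2.resize(i[y0:y0+h,x0:x0+w],None,fx=s,fy=s,interpolation=cv2.INTER_CUBIC)
a=c(145,120,100,125,4.8);b=c(312,228,80,100,6)
o=np.zeros((600,800,3),np.uint8);b=cv2.resize(b,(320,400));o[:400,480:800]=b;o[:600,:480]=a
o=cv2.convertScaleAbs(o,alpha=1.3)
cv2.imwrite("pics/c1.png",o)
E
```

```text
(no output)
```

View pics/c1.png

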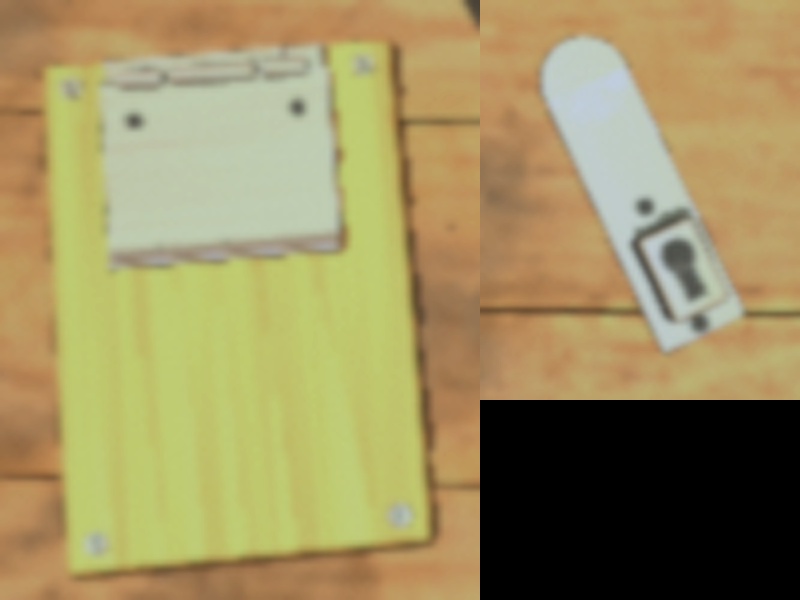

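Crop readings (board scale 4.8 from (145,120); plate scale 4 from (312,228) at column 480). The board's top corners are (46,68), (392,43), (430,540) and (70,575). The plate's square corners are (665,352) and (743,312), and its arc top is at (582,36). Next I fit both outlines.

```bash
cat > h.py <<'E'
import numpy as np,cv2
from scipy.optimize import least_squares
def ray(f,uv,z):
    R=np.array(f["R"]);t=np.array(f["t"]);C=-R.T@t
    uv=np.atleast_2d(uv).astype(float)
    d=np.c_[(uv[:,0]-f["cx"])/f["fx"],(uv[:,1]-f["cy"])/f["fy"],np.ones(len(uv))]@R
    return (C+d*((z-C[2])/d[:,2])[:,None])[:,:2]
def proj(f,X):
    c=np.atleast_2d(X)@np.array(f["R"]).T+f["t"]
    return np.c_[f["fx"]*c[:,0]/c[:,2]+f["cx"],f["fy"]*c[:,1]/c[:,2]+f["cy"]]
def sd(p,q): # plate outline signed distance
    c,s=np.cos(q[2]),np.sin(q[2]);l=(p-q[:2])@np.array([[c,-s],[s,c]])
    x,y=l[:,0],np.abs(l[:,1])
    return np.where(x>57,np.hypot(x-57,y)-23,np.maximum(y-23,-80-x))
def pose(loc,w):
    g=lambda q:(np.c_[loc[:,0]*np.cos(q[2])-loc[:,1]*np.sin(q[2])+q[0],loc[:,0]*np.sin(q[2])+loc[:,1]*np.cos(q[2])+q[1]]-w).ravel()
    r=least_squares(g,[*w.mean(0),0]);return r.x,r.fun
E
python3 - <<'E'
from h import *
from rig import viewer
f=viewer.grab_frame("top");i=f["color"]
b=np.array([[46,68],[392,43],[430,540],[70,575]])/4.8+[145,120]
w=ray(f,b,18);loc=np.array([[110,75],[110,-75],[-110,-75],[-110,75.]])
print("board",*pose(loc,w));print(np.linalg.norm(w-np.roll(w,1,0),axis=1))
def rep(c,off=(312,228)):return (np.array(c)-[480,0])/4+off
L=rep([[541,90],[570,152],[600,215],[635,288],[665,352],[690,340],[720,324],[743,312],[715,254],[685,191],[655,128],[628,72],[612,47],[582,36],[556,50]])
p=ray(f,L,5);r=least_squares(lambda q:sd(p,q),[*p.mean(0),.4],loss="soft_l1")
print("plate",r.x,sd(p,r.x).round(1))
q=r.x;R=np.array([[np.cos(q[2]),-np.sin(q[2])],[np.sin(q[2]),np.cos(q[2])]])
bl=np.array([[-23,15],[-23,-15],[-67,-15],[-67,15]])@R.T+q[:2]
print("block top predicted crop",(proj(f,np.c_[bl,np.full(4,27)])-[312,228])*4+[480,0])
# side view check
s=viewer.grab_frame("side");img=s["color"][:,:,::-1].copy()
qb=pose(loc,w)[0];B=np.array([[np.cos(qb[2]),-np.sin(qb[2])],[np.sin(qb[2]),np.cos(qb[2])]])
P=[np.c_[loc@B.T+qb[:2],np.full(4,18)],np.c_[bl,np.full(4,27)],np.c_[np.array([[-80,23],[57,23],[80,0],[57,-23],[-80,-23]])@R.T+q[:2],np.full(5,5)]]
big=cv2.resize(img[180:300,170:390],None,fx=3.6,fy=3.6,interpolation=cv2.INTER_CUBIC)
for X in P:cv2.polylines(big,[((proj(s,X)-[170,180]+.5)*3.6).astype(int)],True,(0,0,255),1)
cv2.imwrite("pics/s1.png",big)
E
```

```text
board [6.18257222e+02 3.72159792e+01 1.10678106e-01] [ 1.25351506  1.78171174  2.18108076 -1.21857867 -2.08191548 -2.06832546
 -1.35268034  1.50519234]
[217.37920899 146.91680204 215.66955448 146.53316903]
plate [ 4.42290340e+02 -2.78643093e+02  4.37549507e-01] [-0.7 -1.2 -1.4 -1.9 -0.6 -0.6 -1.4 -0.4 -0.6 -0.6 -0.6 -0.8 -0.8 -0.9
 -2.7]
block top predicted crop [[634.98973424 239.69450902]
 [690.34978547 213.87612733]
 [730.5797724  298.60388923]
 [674.94298421 324.96280297]]
```

View pics/s1.png

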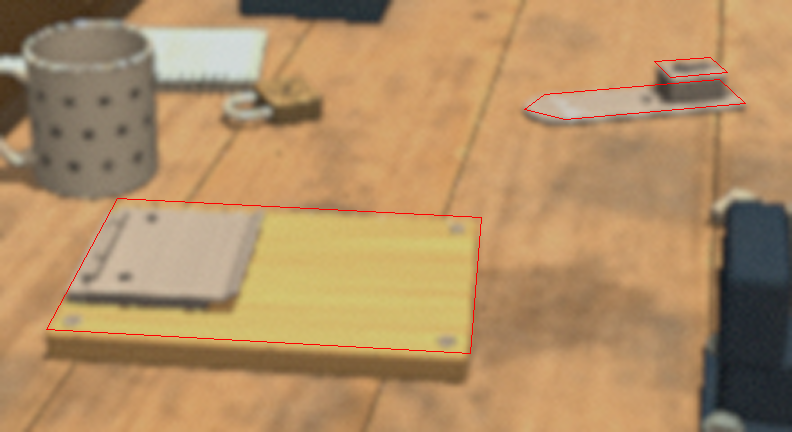

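The side overlay agrees with the top-view fit to about 1–2 mm: block top near (690,66) and board corners at (118,198), (481,217), (470,353) and (47,329). Next is the grasp.

```bash
cat >> h.py <<'E'
BP=np.array([618.26,37.2,0.1107])
def Q(th):a=(th+np.pi)/2;return [np.cos(a),np.sin(a),0,0]
def W(q,x,y=0):c,s=np.cos(q[2]),np.sin(q[2]);return [q[0]+c*x-s*y,q[1]+s*x+c*y]
def pr(s,tag=""):print(tag,round(s['clock'],2),np.round(s['tcp_pos'],1),"F",np.round(s['force'],1),"T",np.round(s['torque'],2),"g",round(s['grip_width'],3),np.round(s['gripper_force'],1))
E
python3 - <<'E'
from h import *
from rig import ctrl,viewer,ik
p=np.array([442.3,-278.6,.4375]);g=W(p,-45)
print(ik([*g,100],Q(p[2])), ik([*W(BP,-110),40],Q(BP[2])))
ctrl.move_to([*g,80],Q(p[2]));pr(ctrl.state())
print(ctrl.movel([*g,6],v=80,threshold=12));pr(ctrl.state())
ctrl.move_gripper(0.0);pr(ctrl.state())
print(ctrl.movel([*g,45],v=80));ctrl.wait(.1);pr(ctrl.state())
for n in("side","top"):
    f=viewer.grab_frame(n);cv2.imwrite(f"pics/{n}1.png",f["color"][:,:,::-1])
t=cv2.imread("pics/top1.png")[190:340,280:440];s=cv2.imread("pics/side1.png")[130:250,270:430]
cv2.imwrite("pics/m1.png",np.hstack([cv2.resize(t,(400,375),interpolation=2),cv2.resize(s,(400,300),interpolation=2)[:375] if 0 else cv2.copyMakeBorder(cv2.resize(s,(400,300),interpolation=2),0,75,0,0,0)]))
E
```

```text
[ 1.1463941   0.24414521 -0.66207695  1.91137524  0.17289378  1.04276921
  2.419393  ] [-0.63947494  0.31403245  0.57030454  1.9888928  -0.21502224  0.89722858
  1.72518288]
 3.49 [ 402.1 -297.2   80.1] F [ 0.7  0.3 -0.3] T [0.03 0.03 0.03] g 0.999 0.0
False
 4.57 [ 401.9 -297.9    6.5] F [-0.7 -0.6 -0.2] T [ 0.   -0.   -0.01] g 1.003 0.0
 5.12 [ 401.8 -297.8    6.4] F [-0.5  2.   5.8] T [0.17 0.24 0.01] g 0.336 60.6
False
 5.86 [ 401.2 -297.5   44.6] F [-0.4  0.4 -3.1] T [-0.06  0.05 -0.02] g 0.343 59.6
```

View pics/m1.png

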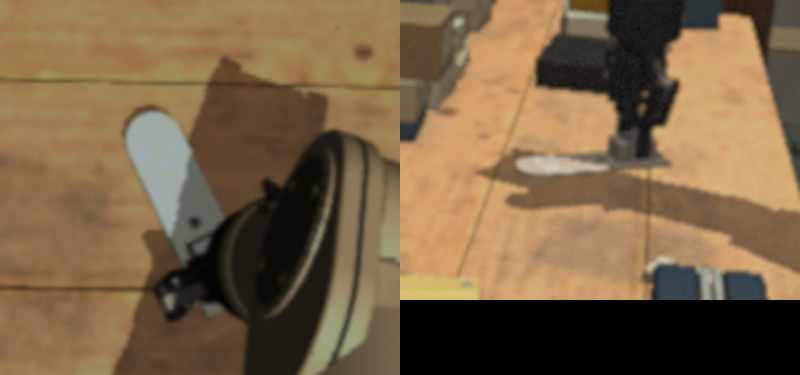

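The plate is held by the block and roughly level: 29 mm grip, nose at (155,110) in the crop. Next I carry it to just before the leaf and check alignment.

```bash
python3 - <<'E'
from h import *
from rig import ctrl,viewer,ik
g=W(BP,-121)
ctrl.move_to([*g,80],Q(BP[2]));pr(ctrl.state())
ctrl.movel([*g,30],v=80);ctrl.wait(.15);pr(ctrl.state());print(ctrl.state()['ee_rot'])
for n in("side","top"):
    f=viewer.grab_frame(n);cv2.imwrite(f"pics/{n}2.png",f["color"][:,:,::-1])
t=cv2.imread("pics/top2.png")[120:270,145:245];s=cv2.imread("pics/side2.png")[215:315,170:320]
a=cv2.resize(t,(400,600),interpolation=2);b=cv2.resize(s,(400,267),interpolation=2)
cv2.imwrite("pics/m2.png",np.hstack([a,cv2.copyMakeBorder(b,0,333,0,0,0)]))
E
```

```text
7.23 [498.   22.5  79.7] F [-0.4  0.2 -2.1] T [-0.06  0.11  0.01] g 0.338 59.7
 8.16 [498.4  23.9  30.5] F [-0.8  1.  -3.3] T [-0.    0.1  -0.01] g 0.339 59.6
[-5.53438418e-02  9.98467226e-01 -8.97223418e-05  5.00249311e-04]
```

View pics/m2.png

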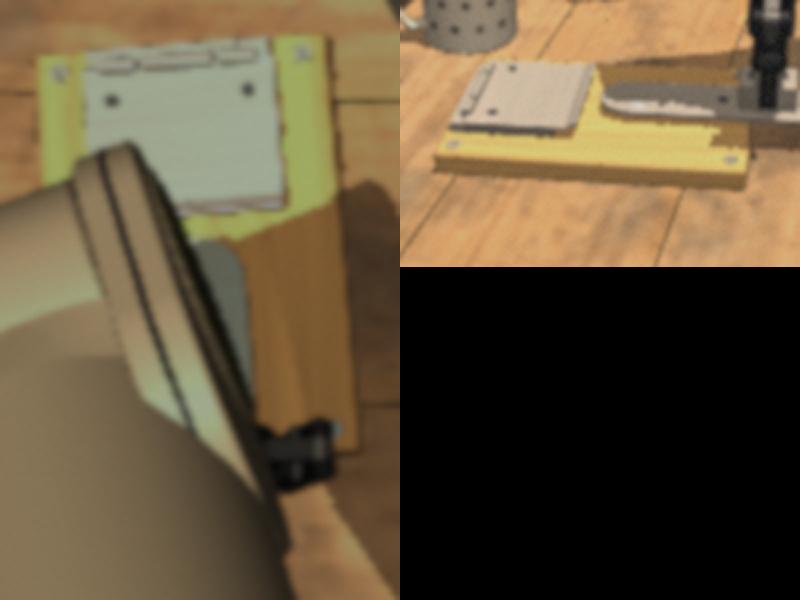

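The plate is in front of the leaf and level. In the top crop its right edge runs from (246,275) to (252,395), with the nose at about (212,240). In the side crop the nose is at about (603,100). Converting to board coordinates.

```bash
python3 - <<'E'
from h import *
from rig import viewer
f=viewer.grab_frame("top");s=viewer.grab_frame("side")
def toB(w):
    c,sn=np.cos(BP[2]),np.sin(BP[2]);return (w-BP[:2])@np.array([[c,-sn],[sn,c]])
px=np.array([[246,275],[249,340],[252,395],[212,240]])/4+[145,120]
print(toB(ray(f,px,29)).round(1))
# leaf free edge corners & screw
print("leaf top edge", toB(ray(f,np.array([[285,207],[272,40],[85,52]])/4+[145,120],29)).round(1))
print("side nose",toB(ray(s,np.array([[603-400,100]])/2.667+[170,215],27)).round(1))
E
```

```text
[[-17.3 -25.2]
 [-50.1 -24.6]
 [-77.5 -24.2]
 [  2.   -9.7]]
leaf top edge [[ 15.8 -46.8]
 [103.7 -46.3]
 [104.9  47.7]]
side nose [[0.3 8.4]]
```

```bash
cat >> h.py <<'E'
BQ=BP+[0,0,.015]
def T(x,z):return [*W(BP,x,1.5),z]
E
python3 - <<'E'
from h import *
from rig import ctrl,viewer
f=Q(BQ[2])
ctrl.movel(T(-118,28),f,v=60);
print(ctrl.movel(T(-118,22.5),f,v=15,threshold=4));s=ctrl.state();pr(s,"touch")
z=s['tcp_pos'][2]+.7
ctrl.movel(T(-118,z),f,v=20);pr(ctrl.state(),"up")
print(ctrl.movel(T(-80,z),f,v=30,threshold=8));s=ctrl.state();pr(s,"in")
for n in("side","top"):
    g=viewer.grab_frame(n);cv2.imwrite(f"pics/{n}3.png",g["color"][:,:,::-1])
t=cv2.imread("pics/top3.png")[120:240,145:265];s=cv2.imread("pics/side3.png")[225:305,170:290]
cv2.imwrite("pics/m3.png",np.hstack([cv2.resize(t,(400,400),interpolation=2),cv2.resize(s,(400,267),interpolation=2) if 0 else cv2.copyMakeBorder(cv2.resize(s,(400,267),interpolation=2),0,133,0,0,0)]))
E
```

```text
True
touch 8.93 [500.9  25.7  24.4] F [-0.7 -0.4  7.5] T [-0.05  0.36 -0.04] g 0.335 60.8
up 9.18 [500.7  25.6  24.9] F [-0.3  0.8 -2.7] T [-0.01  0.14 -0.05] g 0.337 59.7
False
in 10.6 [538.4  29.8  25.1] F [-0.   0.1 -2.1] T [-0.    0.06 -0.01] g 0.336 59.7
```

View pics/m3.png

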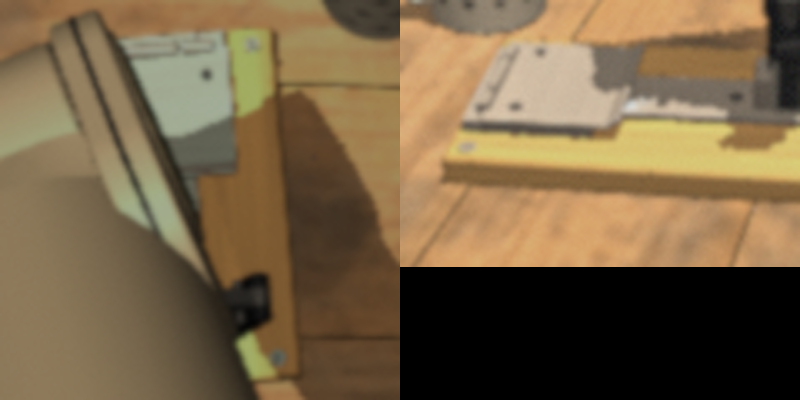

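The nose is under the leaf, which lies flat: side crop shows the plate entering at (625,110). I continue to the stop.

```bash
python3 - <<'E'
from h import *
from rig import ctrl,viewer
f=Q(BQ[2])
z=24.8
print(ctrl.movel(T(-30,z),f,v=25,threshold=10));s=ctrl.state();pr(s,"stop")
d=(np.array(s['tcp_pos'][:2])-BP[:2]);print("board x",d@[np.cos(BP[2]),np.sin(BP[2])],"y",d@[-np.sin(BP[2]),np.cos(BP[2])])
ctrl.wait(.2);pr(ctrl.state())
E
```

```text
True
stop 12.21 [579.5  34.4  24.4] F [-2.1 -0.6  5.8] T [-0.09  0.28 -0.08] g 0.334 60.6
board x -38.82683354092046 y 1.5101643658308106
 12.41 [579.5  34.4  24.5] F [-0.9 -0.3  5.6] T [-0.05  0.23 -0.05] g 0.334 60.5
```

```bash
python3 - <<'E'
from h import *
from rig import ctrl,viewer
f=Q(BQ[2])
def bx(s):return (np.array(s['tcp_pos'][:2])-BP[:2])@[np.cos(BP[2]),np.sin(BP[2])]
ctrl.movel(T(-39,25.1),f,v=20);ctrl.wait(.1);s=ctrl.state();pr(s,"up");print(bx(s))
print(ctrl.movel(T(-25,25.1),f,v=20,threshold=12));s=ctrl.state();pr(s,"stop");print(bx(s))
ctrl.wait(.2);s=ctrl.state();pr(s);print(bx(s))
E
```

```text
up 12.76 [579.3  34.4  24.9] F [-0.   0.2 -2.6] T [-0.04  0.08  0.02] g 0.336 59.6
-39.068450381594616
True
stop 13.07 [579.5  34.4  24.4] F [-1.7 -1.1  6.3] T [-0.08  0.32 -0.05] g 0.339 60.7
-38.83592904997932
 13.27 [579.5  34.4  24.4] F [-2.2  0.1  5.6] T [-0.07  0.18 -0.  ] g 0.333 60.6
-38.84147717626029
```

```bash
python3 - <<'E'
from h import *
from rig import ctrl,viewer
f=Q(BQ[2])
def bx(s):return (np.array(s['tcp_pos'][:2])-BP[:2])@[np.cos(BP[2]),np.sin(BP[2])]
for x in(-38,-37,-36,-35):
    r=ctrl.movel(T(x,25.),f,v=20,threshold=30);ctrl.wait(.1);s=ctrl.state();pr(s,r);print(x,bx(s))
    if r or s['force'][0]<-18:break
E
```

```text
False 13.63 [579.6  34.3  24.6] F [-5.7 -0.9 -0.2] T [-0.22  1.11  0.  ] g 0.341 59.7
-38 -38.78444050252077
False 13.98 [579.7  34.4  24.5] F [-10.1  -2.9   3.4] T [-0.29  2.05 -0.05] g 0.333 60.3
-37 -38.68472223219816
False 14.33 [579.7  34.4  24.5] F [-16.8  -2.4   9. ] T [-0.37  3.23 -0.02] g 0.337 61.0
-36 -38.62214012626391
False 14.68 [579.7  34.4  24.4] F [-22.4  -3.9  14.6] T [-0.56  4.31 -0.08] g 0.338 61.7
-35 -38.616656992895514
```

The plate is solidly on the stop: 22 N of push moves it no further. Now I press down while keeping a light forward push.

```bash
python3 - <<'E'
from h import *
from rig import ctrl,viewer
f=Q(BQ[2])
def bx(s):return (np.array(s['tcp_pos'][:2])-BP[:2])@[np.cos(BP[2]),np.sin(BP[2])]
for z in np.arange(24,14,-1.):
    r=ctrl.movel(T(-37,z),f,v=15,threshold=40);ctrl.wait(.1);s=ctrl.state();pr(s,r);print(z,bx(s))
    if r or s['force'][2]>30:break
ctrl.wait(.5);pr(ctrl.state())
for n in("side","top"):
    g=viewer.grab_frame(n);cv2.imwrite(f"pics/{n}4.png",g["color"][:,:,::-1])
s=cv2.imread("pics/side4.png")[220:310,170:320]
cv2.imwrite("pics/m4.png",cv2.resize(s,(800,480),interpolation=2))
E
```

```text
False 15.08 [579.7  34.3  24.4] F [-14.8  -3.   13.9] T [-0.44  3.11  0.03] g 0.334 61.7
24.0 -38.59190323216134
False 15.43 [579.8  34.3  24.4] F [-20.7  -5.1  25.4] T [-0.65  4.28 -0.05] g 0.339 63.2
23.0 -38.584513872676226
False 15.78 [579.8  34.3  24.3] F [-25.3  -4.8  37. ] T [-0.82  5.43 -0.08] g 0.341 64.7
22.0 -38.55378420149795
 16.28 [579.8  34.3  24.3] F [-26.1  -5.3  37.4] T [-0.81  5.43 -0.  ] g 0.335 64.7
```

View pics/m4.png

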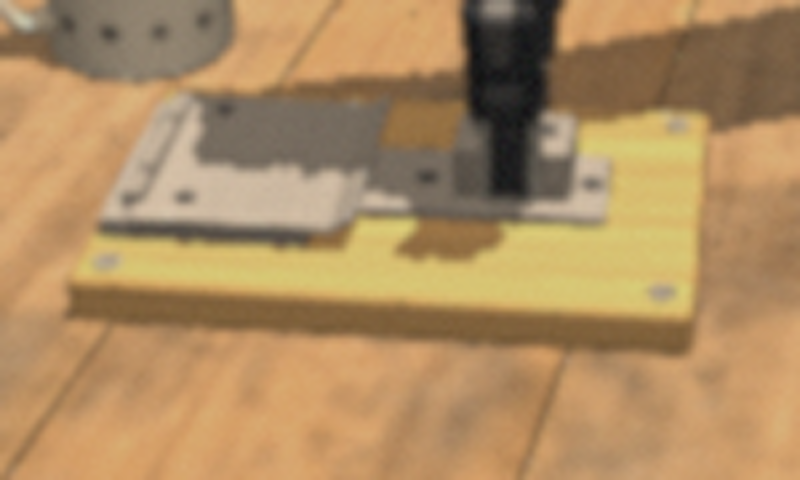

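The side view shows the plate flat on the board and the leaf flat over its rounded end (leaf edge around (350,215)). It is still gripped and pressed down with 37 N.

```bash
python3 -c "
from rig import ctrl
print(ctrl.sign_off())"
```

```text
the job is handed in; nothing more can be done
None
```

The job is handed in: the plate's rounded end is under the leaf, pushed solidly against the stop with about 26 N. It is still gripped and pressed flat with about 37 N, the leaf is lying down over it, and it took about 16 s of the 34 s allowed.

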